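# Unbolt and open the overlapping double doors of a finishing cabinet

## Task

Open up the little finishing cabinet on the bench: draw its bolt right out of the staple, swing the door with the red edge strip open first, then open the other door that the strip overlaps, until both stand about square to the cabinet front or wider. Leave both doors standing open and let go of them, and do not shift or knock over the things on the cabinet and around it.

Things in the scene. Friction and masses are not known exactly. Their poses are not given: they have to be found in the camera images.
- cabinet: Light wood cabinet, 200 mm deep (x), 360 wide (y), 200 high, fixed. Origin: centre of its underside. Its -x side is the front, roughly towards the robot; +y is left as the robot sees it. Two darker doors 15 mm thick, 176 wide, tops 2 mm below the cabinet's top, cover the front; their faces lie in the plane x = -0.117, their vertical hinges in that plane at y = -0.178 and +0.178 (outer edges).
- bolt_knob (a point): Upright brass knob of the bolt on the cabinet's top: 14 mm post, 17 mm ball end, 12 to 62 mm above the top; this point on its axis is 44 mm above the top. The bolt is a 10 mm rod along the cabinet's y, axis 12 mm above the top, at cabinet x = -0.078. It reaches right (-y) into a steel staple (24 mm high, 70 mm right of the knob when home) on the red-stripped door.
- bolt (a joint): Bolt, m: 0 fully home in the staple, at most 0.050. Grows as the knob slides towards the cabinet's +y (left). Starts at 0 to 0.010; the tip leaves the staple at about 0.026 and is well clear of the swinging staple from 0.035. Slides with 1.5 N of friction and stays where left.
- main_leaf_handle (a point): Grip point on the dark steel pull of the right-hand door (hinged at -y), the one with the red edge strip. The pull is an upright round bar 10 mm thick, axis 45 mm ahead of the door's face and 135 mm from the hinge, 82 to 197 mm above the bench; above 142 mm it stands free of its stand-offs. This point is on its axis, 176 mm above the bench.
- main_leaf_hinge (a point): Hinge axis (vertical) of the right-hand door, at 176 mm above the bench.
- main_leaf (a joint): Right-hand door, rad: 0 shut, 1.57 square to the front, stop at 1.75; opens towards the robot, counter-clockwise from above. Cannot open while the bolt is in its staple (gives 0.015 rad). A red strip 30 mm wide, 8 thick on its free edge overlaps the other door's face by 13 mm. Friction 0.05 Nm; stays where left.
- under_leaf_handle (a point): Grip point on the same kind of pull on the left-hand door (hinged at the left, +y edge): axis 45 mm ahead of the face, 130 mm from the hinge, point 176 mm above the bench.
- under_leaf_hinge (a point): Hinge axis (vertical) of the left-hand door, at 176 mm above the bench.
- under_leaf (a joint): Left-hand door, rad: 0 shut, 1.57 square to the front, stop at 1.75; as it opens it turns clockwise seen from above. The right-hand door's red strip lies over its free edge, so it is free only once that door is open; pulled earlier it would drag that door along. Weak friction (0.05 Nm); stays where left.
- varnish_tin: Round tin, 68 mm across, 85 high, standing loose on the rear half of the cabinet's top. Origin: centre of its underside. Leave alone.
- screw_jar: Glass jar with a red lid, 60 mm across, 75 high, standing loose on the rear half of the cabinet's top. Origin: centre of its underside. Leave alone.
- sanding_block: Cork sanding block 55 x 85 x 30 mm high, loose on the bench in front of the cabinet, just beyond the doors' swing. Origin: centre of its underside. Leave alone.
- sander: Black and grey random-orbit sander, 116 mm across, 145 high, loose at the left. Origin: centre of its underside. Leave alone.
- glue_bottle: White glue bottle with an orange cap, 56 mm across, 170 high, left of the cabinet. Origin: centre of its underside. Leave alone.
- offcut: Flat board offcut 70 x 160 x 22 mm, loose at the right. Origin: centre of its underside. Leave alone.
- tape_measure: Yellow tape measure 65 x 35 x 60 mm high, right of the cabinet. Origin: centre of its underside. Leave alone.
- screwdriver: Red-handled screwdriver lying at the right of the robot, about 200 mm long. Leave alone.

How it is judged:
By the outcome, as a careful person would: the job done as asked, in the order asked, and still so for the second after the job is handed in, with the robot touching nothing.
It also fails if it takes over 54 s, if anything falls off the work surface, if the arm or the gripper's body presses on something with over 40 N, if the wrist force passes 120 N, or if a joint passes its speed limit or range.

## Robot

A 6-joint arm with a two-finger parallel gripper is mounted at the origin on the work surface. World frame = base frame: x ahead of the robot, y to its left, z up, the work surface at z = 0. Lengths are in mm, angles in rad, forces in N, time in s.
With the tool pointing down it reaches from about 350 to 725 mm from the base axis. Payload 4.3 kg.
Tool frame: the origin (TCP) lies on the front face of the gripper's body, between the roots of the fingers; the fingertips stand 73 mm ahead of it and the grasp point (between the pads) lies 54 mm ahead of it; z points along the fingers, y is the line along which they close (so a half turn about z gives the same grasp; the last joint's range is limited). The gripper opens to 85 mm and grips with 20 to 120 N. Pads are 22 mm wide; open, the fingers measure 114 mm over their backs; the gripper's body (76 mm by 85 mm) begins 54 mm behind the grasp point. The pads swing forward as they close: fully open they stand 13 mm farther back than shut.
Start: joints at [-1.266, 0.377, 0.081, 1.274, 0, 1.46], TCP at [231.741, -526.265, 303.929] pointing down, gripper open.
Joint ranges: [-2.72, 2.72], [-0.84, 1.66], [-1.02, 1.22], [-1.77, 2.12], [-1.37, 1.28], [-3.14, 3.14]. Speed limits (rad/s): [2.57, 2.57, 3.14, 3.14, 3.14, 3.14].

## Interface

Orientations are given as a rotation vector (axis times angle).
In Python, from rig import robot, kin, readout, cams, workorder gives the robot as it stands. Calls block until the motion is done:
- robot.movep(position, orientation): joint-space move of the TCP to a pose.
- robot.servo_line(position, frame=None, speed=150, contact_N=None): straight line of the TCP; frame=None keeps the orientation; speed is the mean speed in mm/s. With contact_N (N) it stops when the force on the tool has changed by that much, and returns True; else False.
- robot.move_j(angles): joint-space move.
- robot.grip(opening, effort=None): finger opening in mm; effort is the grip in N (None keeps the last); returns when the fingers have stopped.
- robot.hold(seconds).
- kin.inverse_kinematics(position, orientation): joint angles nearest the present ones, or None.
- readout.sense(): the state.
- cams.capture(name): name is "scene" or "top"; returns a dict with "frame" (480x640x3 uint8, blue, green, red), "K" (3x3 intrinsics, pixels), "distortion" ([k1, k2, p1, p2, k3] as OpenCV has them; the pictures are not rectified), "rvec" (rotation vector, rad) and "tvec" (3), from world to camera coordinates, as OpenCV has them. Camera axes: x right, y down, z forward; pixel columns grow to the right and rows downward; lengths in mm; the calibration is good to about 2 mm. A picture is of the moment at which its call begins. There is no depth.
A pose or a line that the arm cannot do raises robot.MotionError and nothing moves.
- workorder.job_done(): hands the job in; it is judged then, once.
The state is a dict: "clock": time; "qpos": joint angles; "joint_vel": joint speeds; "joint_torque": joint torques, N m; "tcp_pos": TCP position; "eef_rot": TCP orientation; "wrist_force": force on the tool from outside, world axes, zero at the start; "moment": the same for the moment, N m; "finger_gap": finger opening in mm; "finger_force": force on a finger pad.
Only numpy, scipy, OpenCV 4.12 (cv2) and the standard library are available. Lean on these libraries where they do the work, as an engineer would, in place of code of your own. Each camera call takes 0.05 s, during which the arm holds its last target. There are 200 camera calls.

## Working session

There is one attempt and no reset: what is moved stays moved. The work goes in short steps, each a Python script; the robot and the scene stay as the last script left them, time stands still between calls to the robot, and variables do not carry over. Pictures are saved under pics/ and viewed, at most 10 in all, crops included, and the job is handed in when it is done.

```bash
ls; mkdir -p pics; python3 - <<'E'
from rig import robot,kin,readout,cams
import cv2,numpy as np,pickle
for n in("scene","top"):
    c=cams.capture(n);cv2.imwrite(f"pics/{n}0.png",c["frame"]);pickle.dump(c,open(f"{n}0.pkl","wb"))
    R=cv2.Rodrigues(c["rvec"])[0];print(n,(-R.T@np.ravel(c["tvec"])).round(),R[2].round(2),c["K"][0][0])
s=readout.sense();print(s["clock"],s["eef_rot"],s["finger_gap"])
E
```

```text
pics
scene [1181. -602. 1423.] [-0.4   0.4  -0.82] 603.3398465693291
top [ 433.  -11. 1768.] [ 0.07  0.   -1.  ] 554.4051710476541
0.1 [-3.07246305e+00 -6.46484894e-01  2.64404201e-04] 85.567025278598
```

View pics/scene0.png

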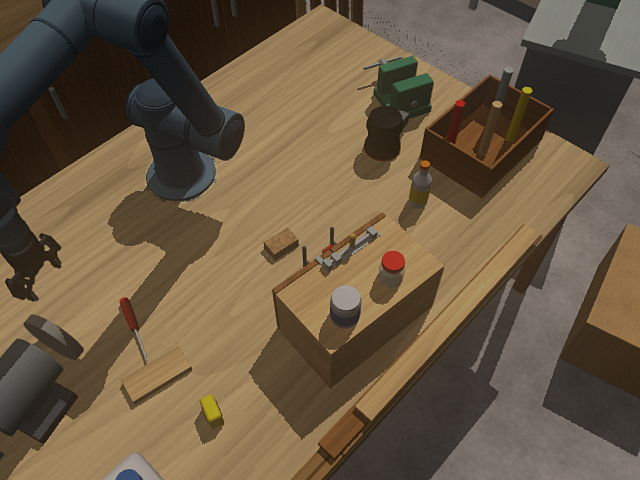

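View pics/top0.png

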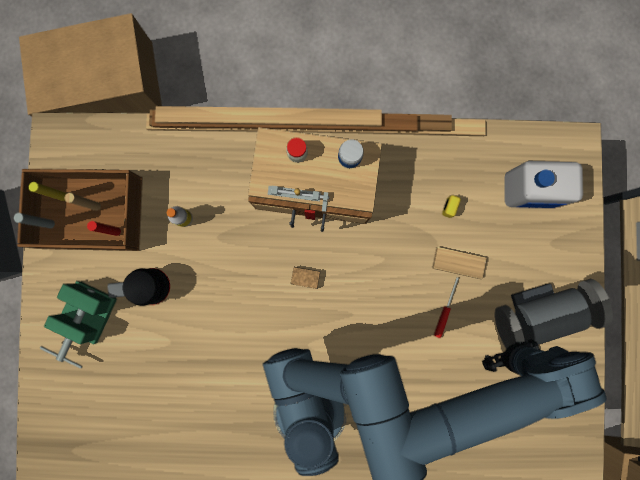

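The scene view shows the cabinet at about (350,290) with its doors on the upper-left side. In the top view its top spans columns 250–380 and rows 128–215, the bolt is near (300,193), and the pulls are near (292,220) and (324,215). I'll enlarge both views.

```bash
python3 - <<'E'
import cv2
a=cv2.imread("pics/top0.png")[120:240,240:400];b=cv2.imread("pics/scene0.png")[200:320,260:420]
cv2.imwrite("pics/ztop.png",cv2.resize(a,None,fx=5,fy=5,interpolation=cv2.INTER_CUBIC))
cv2.imwrite("pics/zscene.png",cv2.resize(b,None,fx=5,fy=5,interpolation=cv2.INTER_CUBIC))
E
```

```text
(no output)
```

View pics/ztop.png

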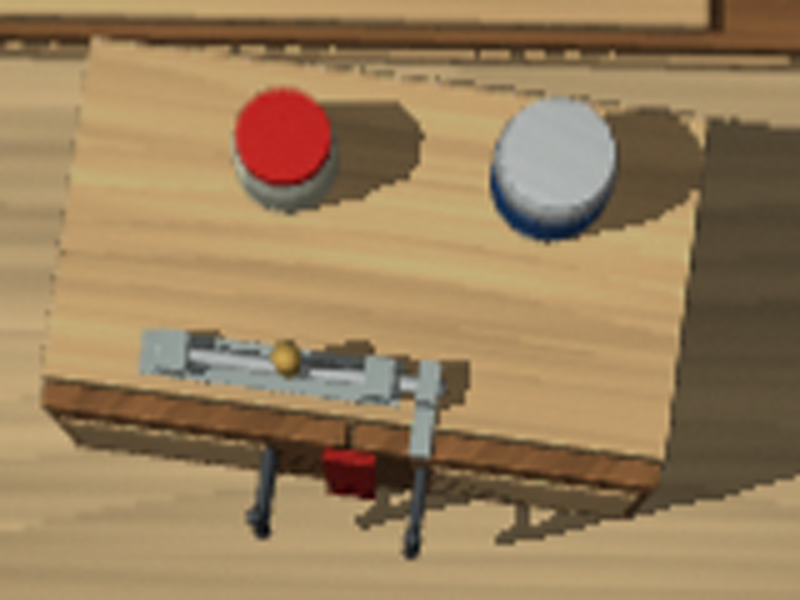

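View pics/zscene.png

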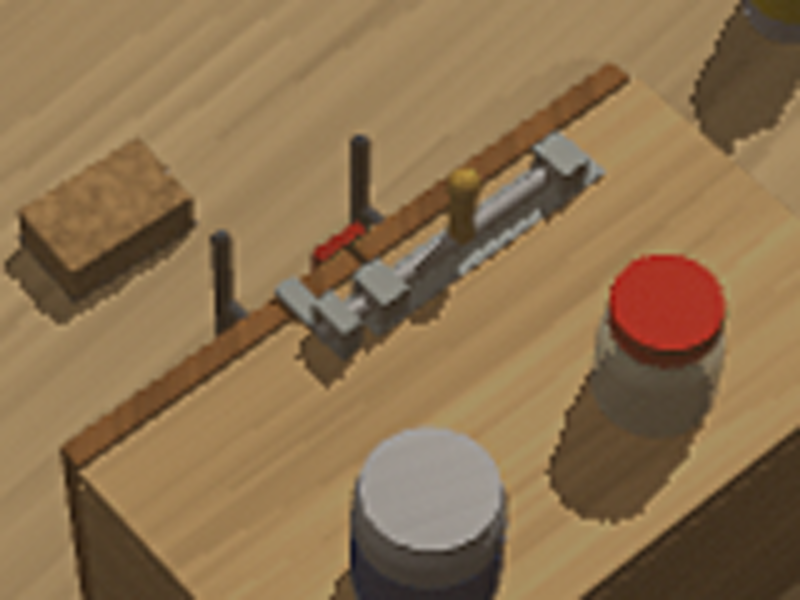

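The crops show these points (zoomed pixels):
- **Top view, cabinet-top corners:** (92,38), (706,118), (662,460), (45,380).
- **Top view, ball:** (286,358).
- **Scene view, pull tops:** main (221,235), under (360,140).
- **Scene view, ball:** (463,182).
- **Scene view, door corners:** (65,452), (612,65).

The bolt's right end is inside the staple.

```bash
cat >vis.py <<'E'
import cv2,numpy as np,pickle
from scipy.optimize import least_squares
def ray(c,uv):
    R=cv2.Rodrigues(np.array(c["rvec"],float))[0];t=np.ravel(c["tvec"])
    p=cv2.undistortPoints(np.array([[uv]],float),np.array(c["K"]),np.array(c["distortion"],float))[0,0]
    return -R.T@t,R.T@np.r_[p,1]
def onz(c,uv,z):
    o,d=ray(c,uv);return (o+d*(z-o[2])/d[2])[:2]
def tri(a,b):
    A=0;B=0
    for o,d in(a,b):
        d=d/np.linalg.norm(d);P=np.eye(3)-np.outer(d,d);A=A+P;B=B+P@o
    return np.linalg.solve(A,B)
E
python3 - <<'E'
from vis import *
T=pickle.load(open("top0.pkl","rb"));S=pickle.load(open("scene0.pkl","rb"))
z=lambda u,v,o:((u+.5)/5-.5+o[0],(v+.5)/5-.5+o[1])
zt=lambda u,v:z(u,v,(240,120));zs=lambda u,v:z(u,v,(260,200))
M=[(T,zt(92,38),200,(100,180)),(T,zt(706,118),200,(100,-180)),(T,zt(662,460),200,(-100,-180)),(T,zt(45,380),200,(-100,180)),
(T,zt(45,408),198,(-117,177)),(T,zt(652,487),198,(-117,-177)),
(S,zs(65,452),198,(-117,-177)),(S,zs(612,65),198,(-117,177)),(S,(330,350),200,(100,-180)),(S,(442,268),200,(100,180)),
(S,zs(221,236),197,(-162,-43)),(S,zs(360,140),197,(-162,48))]
W=np.array([onz(c,u,h) for c,u,h,_ in M]);L=np.array([m[3] for m in M],float)
f=lambda p:(L@np.array([[np.cos(p[2]),np.sin(p[2])],[-np.sin(p[2]),np.cos(p[2])]])+p[:2]-W)
r=least_squares(lambda p:f(p).ravel(),[750,50,-.1],loss="soft_l1",f_scale=3)
print(r.x);print(f(r.x).round(1))
p=r.x;R=np.array([[np.cos(p[2]),-np.sin(p[2])],[np.sin(p[2]),np.cos(p[2])]])
b=tri(ray(T,zt(286,356)),ray(S,zs(463,183)));print("ball",b,"local",R.T@(b[:2]-p[:2]))
st=onz(T,zt(428,375),224);print("staple local",R.T@(st-p[:2]))
# sanding block, jar, tin, glue, sander in local/world
for n,uv,h in(("block",(308,277),30),("glue",(172,212),170),("jar",(297,147),75+200),("tin",(351,151),285),("sander",(152,285),145)):
    w=onz(T,uv,h);print(n,w.round(),(R.T@(w-p[:2])).round())
E
```

```text
[ 7.35769483e+02 -3.73125781e+00 -1.21632666e-01]
[[  4.    1.1]
 [  0.8  -1.6]
 [  0.8  -0.8]
 [  5.1   4. ]
 [  3.7   3.3]
 [ -0.4  -1.1]
 [ -8.   -1. ]
 [ -4.5  -0.1]
 [  4.9 -10.3]
 [ -1.5   7.7]
 [ -3.6  -1. ]
 [ -2.7  -0.4]]
ball [662.89278346  45.57742759 254.59466074] local [-78.3210462   40.10203947]
staple local [-74.77494018 -40.70179235]
block [424.  11.] [-311.  -23.]
glue [606. 409.] [-179.  394.]
jar [779.  45.] [37. 54.]
tin [ 769. -102.] [ 45. -94.]
sander [392. 468.] [-399.  426.]
```

The ball lands at local x = -78.3 (nominal -78) and z = 254.6, so the pose is good to about 4 mm. The bolt reads about 0.010. Next I'll check the IK, then draw the bolt.

```bash
cat >h.py <<'E'
import numpy as np
from scipy.spatial.transform import Rotation as Ro
from rig import robot,kin,readout,cams,workorder
P=np.array([735.8,-3.7]);YAW=-.1216
rot=lambda a:np.array([[np.cos(a),-np.sin(a)],[np.sin(a),np.cos(a)]])
def w(l,z):return np.r_[P+rot(YAW)@np.array(l,float),z+54]      # TCP for a grasp point in cabinet xy
def ori(a):                                                      # tool down, fingers close along cabinet angle a
    a=a+YAW;y=np.array([np.cos(a),np.sin(a),0]);z=np.array([0,0,-1.]);return Ro.from_matrix(np.c_[np.cross(y,z),y,z]).as_rotvec()
D={"main":(np.array([-117,-178]),np.array([-45,135]),1),"under":(np.array([-117,178]),np.array([-45,-130]),-1)}
def hp(d,th,z):
    h,o,s=D[d];return w(h+rot(s*th)@o,z)
def st(m=""):
    s=readout.sense();print(m,round(s["clock"],1),np.round(s["tcp_pos"]),"F",np.round(s["wrist_force"],1),"gap",round(s["finger_gap"],1))
E
python3 - <<'E'
from h import *
def ik(n,p,o):
    q=kin.inverse_kinematics(p,o);print(n,None if q is None else np.round(q,2))
for f in(0,np.pi):
    ik("knob",w((-78.3,40),250),ori(np.pi/2+f));ik("knobup",w((-78.3,40),310),ori(np.pi/2+f));ik("knobend",w((-78.3,78),250),ori(np.pi/2+f))
    for d in D:
        for th in(0,.8,1.66):ik((d,f,th),hp(d,th,182),ori(D[d][2]*th+f))
        ik((d,"up"),hp(d,0,250),ori(f))
E
```

```text
knob [-0.03  0.58  0.4   1.39  0.    0.09]
knobup [-0.03  0.59  0.57  1.56  0.    0.09]
knobend [0.03 0.6  0.43 1.41 0.   0.15]
('main', 0, 0) [-0.16  0.39 -0.07  1.11  0.    1.53]
('main', 0, 0.8) [-0.32  0.23 -0.3   1.04  0.    0.58]
('main', 0, 1.66) [-0.55  0.27 -0.25  1.05  0.   -0.51]
('main', 'up') [-0.16  0.37  0.07  1.27  0.    1.53]
('under', 0, 0) [ 0.    0.42 -0.03  1.12  0.    1.69]
('under', 0, 0.8) [ 0.16  0.32 -0.18  1.07 -0.    2.65]
('under', 0, 1.66) [ 0.35  0.42 -0.03  1.12  0.   -2.58]
('under', 'up') [0.   0.4  0.11 1.28 0.   1.69]
knob [-0.03  0.58  0.4   1.39  0.   -3.05]
knobup [-0.03  0.59  0.57  1.56  0.   -3.05]
knobend [ 0.03  0.6   0.43  1.41  0.   -2.99]
('main', 3.141592653589793, 0) [-0.16  0.39 -0.07  1.11  0.   -1.61]
('main', 3.141592653589793, 0.8) [-0.32  0.23 -0.3   1.04  0.   -2.56]
('main', 3.141592653589793, 1.66) [-0.55  0.27 -0.25  1.05 -0.    2.63]
('main', 'up') [-0.16  0.37  0.07  1.27  0.   -1.61]
('under', 3.141592653589793, 0) [ 0.    0.42 -0.03  1.12  0.   -1.45]
('under', 3.141592653589793, 0.8) [ 0.16  0.32 -0.18  1.07  0.   -0.49]
('under', 3.141592653589793, 1.66) [ 0.35  0.42 -0.03  1.12  0.    0.56]
('under', 'up') [ 0.    0.4   0.11  1.28  0.   -1.45]
```

```bash
python3 - <<'E'
from h import *
import cv2
o=ori(np.pi/2)
robot.movep(w((-165,-10),320),o);robot.servo_line(w((-78.3,40),312));robot.grip(50)
robot.servo_line(w((-78.3,40),250),speed=120,contact_N=12);st("down")
robot.grip(10,20);st("grip")
c=robot.servo_line(w((-78.3,82),250),speed=45,contact_N=10);st(f"slid {c}")
robot.grip(50);robot.servo_line(w((-78.3,78),315));st("up")
robot.servo_line(w((-190,40),315))
c=cams.capture("top");cv2.imwrite("pics/t1.png",cv2.resize(c["frame"][110:250,230:410],None,fx=4,fy=4,interpolation=cv2.INTER_CUBIC))
c=cams.capture("scene");cv2.imwrite("pics/s1.png",cv2.resize(c["frame"][190:340,250:430],None,fx=4,fy=4,interpolation=cv2.INTER_CUBIC))
E
```

```text
down 4.3 [663.  46. 305.] F [-0.1 -0.8  0.9] gap 50.0
grip 4.7 [663.  46. 305.] F [0.5 1.1 4.4] gap 13.1
slid False 5.8 [668.  87. 305.] F [-1.  -1.5  6. ] gap 13.1
up 6.8 [668.  83. 368.] F [ 0.8  0.2 -0.6] gap 49.6
```

View pics/s1.png

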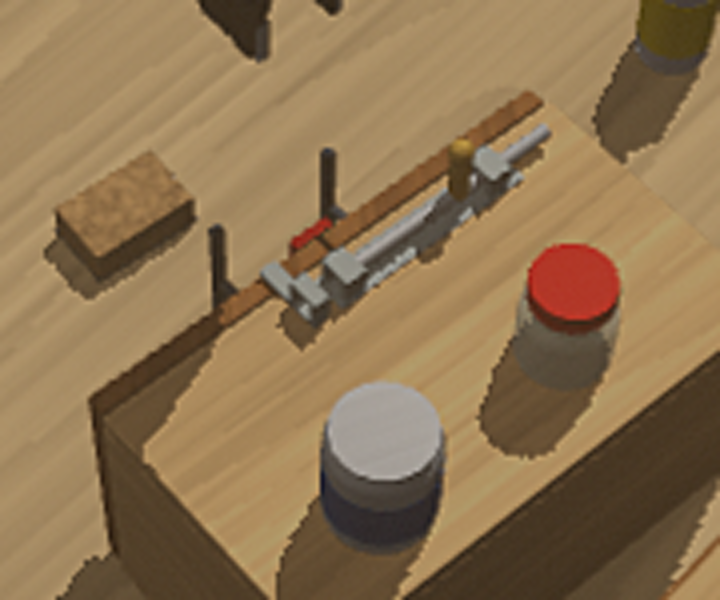

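The bolt is out: the knob is now beside the left guide at (462,165), and the staple at (312,290) is empty. The tin and jar haven't moved. Next is the main door.

```bash
cat >door.py <<'E'
from h import *
import sys
def swing(d,f,end=1.68,n=12):
    s=D[d][2];robot.grip(36)
    robot.movep(hp(d,0,262),ori(f))
    if robot.servo_line(hp(d,0,182),speed=100,contact_N=8):st("TOUCH");return False
    robot.grip(16,20);st("hooked")
    for th in np.linspace(0,end,n+1)[1:]:
        if robot.servo_line(hp(d,th,182),ori(s*th+f),speed=90,contact_N=25):st(f"STOP {th:.2f}");return False
    st("swung");robot.hold(.2);robot.grip(36);robot.servo_line(hp(d,end,270),speed=120);st("off");return True
E
python3 - <<'E'
from door import *
import cv2
swing("main",0)
c=cams.capture("top");cv2.imwrite("pics/t2.png",cv2.resize(c["frame"][100:300,200:440],None,fx=3,fy=3,interpolation=cv2.INTER_CUBIC))
c=cams.capture("scene");cv2.imwrite("pics/s2.png",cv2.resize(c["frame"][150:350,200:440],None,fx=3,fy=3,interpolation=cv2.INTER_CUBIC))
E
```

```text
hooked 10.7 [570. -27. 236.] F [0.1 0.2 0.6] gap 16.2
swung 15.2 [ 462. -209.  236.] F [-0.2  0.  -0.1] gap 16.1
off 16.6 [ 462. -209.  323.] F [ 0.5 -0.9  0.2] gap 36.1
```

View pics/s2.png

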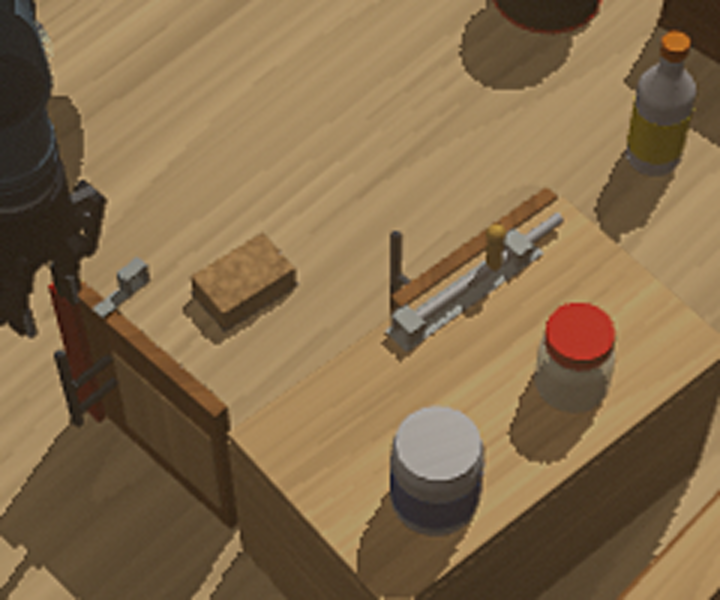

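The main door stands open, top edge from (225,410) to (85,290), about square to the front. The block and the other objects are where they were. Now the under door.

```bash
python3 - <<'E'
from door import *
import cv2
robot.servo_line(hp("main",1.68,300))
if swing("under",np.pi):
    p=np.array(readout.sense()["tcp_pos"]);robot.servo_line(p+[0,0,40])
    robot.movep(np.array([330,-330,400.]),ori(0));st("parked")
c=cams.capture("top");cv2.imwrite("pics/t3.png",cv2.resize(c["frame"][100:300,150:410],None,fx=3,fy=3,interpolation=cv2.INTER_CUBIC))
c=cams.capture("scene");cv2.imwrite("pics/s3.png",c["frame"])
E
```

```text
hooked 19.7 [581.  64. 236.] F [ 0.1 -0.3 -0.3] gap 15.9
swung 24.1 [525. 260. 236.] F [-0.7 -1.   0.1] gap 15.8
off 25.5 [525. 261. 323.] F [ 0.3  0.7 -0.4] gap 36.3
parked 28.2 [ 330. -330.  400.] F [ 0.2 -0.4 -0.4] gap 35.7
```

View pics/t3.png

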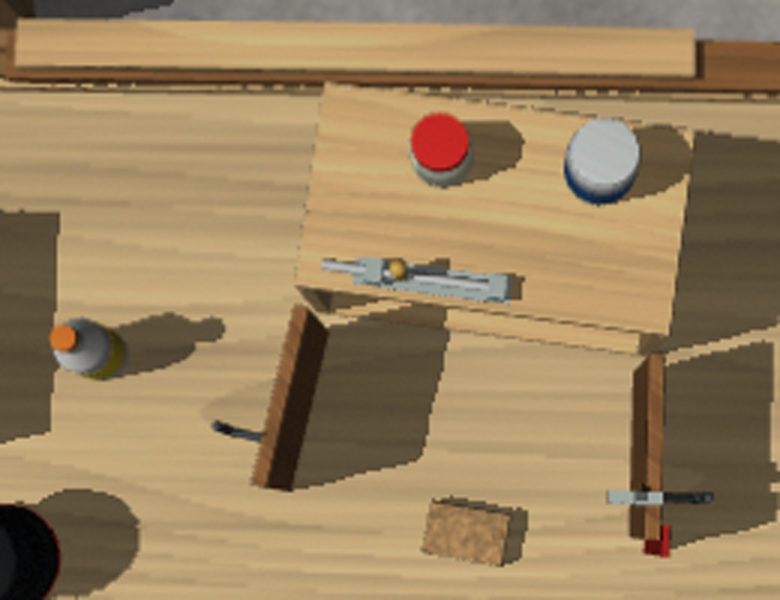

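View pics/s3.png

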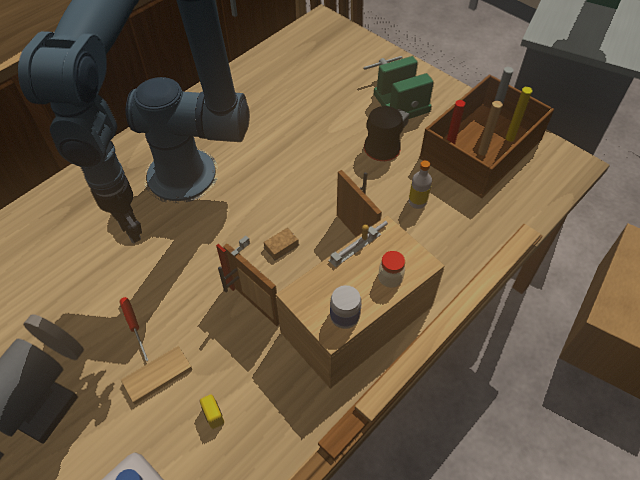

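In the last pictures, measured against the cabinet-front normal:
- **Main door:** outer edge from (663,355) to (660,540), about 6° past square.
- **Under door:** edge from (305,305) to (258,485), about 8° past square.

All loose objects are where they were, and the arm is parked clear.

```bash
python3 -c "
from rig import workorder;print(workorder.job_done())"
```

```text
the job is handed in; nothing more can be done
None
```

The bolt is fully drawn and both doors stand open a little past square, red-stripped door opened first; the gripper let go of both, nothing else appears moved in the final pictures, and the job was handed in at about 28 s (no verdict was returned).

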